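Draw a recessed drawer out from under a shelf with a hook

ROBOT

A 7-joint arm with a two-finger parallel gripper is mounted at the origin on a cart in front of the work surface, level with it; the furniture and walls round the work are solid. World frame = base frame: x ahead of the robot, y to its left, z up, the work surface at z = 0. Lengths are in mm, angles in rad, forces in N, time in s.
With the tool pointing down it reaches from about 400 to 875 mm from the base axis. Payload 4.4 kg.
Tool frame: the origin (TCP) lies midway between the tips of the shut fingers; the grasp point (between the pads) lies ctrl.grip_depth behind it (ctrl.grip_depth is the distance from the TCP to the grasp point, in mm); z points along the fingers, y is the line along which they close (so a half turn about z gives the same grasp; the last joint's range is limited). The gripper opens to 85 mm and grips with 20 to 120 N. Pads are 22 mm wide; open, the fingers measure 114 mm over their backs; the gripper's body (76 mm by 85 mm) begins 54 mm behind the grasp point. The pads swing forward as they close: fully open they stand 13 mm farther back than shut.
Start: joints at [1.085, 0.628, 0.038, 1.517, -0.027, 0.996, -0.02], TCP at [264.954, -593.563, 231.313] pointing down, gripper open.
Joint ranges: [-3.06, 3.06], [-0.37, 2.12], [-1.25, 1.32], [0.18, 2.47], [-1.1, 4.24], [0.23, 1.98], [-2.94, 2.94]. Speed limits (rad/s): [2.57, 2.57, 3.14, 3.14, 3.14, 3.14, 3.14].

INTERFACE

Orientations are given as [roll, pitch, yaw] about the fixed x, y, z axes, in that order (R = Rz(yaw) Ry(pitch) Rx(roll)).
In Python, from cell import ctrl gives the robot as it stands.
- The arm moves only by the tool carry_out, never from a script. Its argument "deltas" is one flat list of numbers, 7 for each row, row after row: the turn, a rotation vector about the tool's x, y, z in degrees, then the shift along the tool's x, y, z in m, then the closure, from -1 (fully open) to 1 (shut). In form: [wx, wy, wz, dx, dy, dz, claw, wx, wy, wz, dx, dy, dz, claw, ...]. A call has 1 to 12 rows; each row shifts and turns the commanded pose from where the row before left it, along the tool's axes as they then stand; what a row does not reach is not made up. A row lasts 1/8 s, in which the tool goes at most 62.5 mm and 10.7 degrees, less where a joint would pass 70% of its speed; a pose out of reach is approached as far as the arm can. A call with a gripper value outside its range is refused whole. The fingers move at their own pace and stop on an object; the grip force is fixed at half the most. Time passes only in rows, so rows that do not move let the fingers close. It gives the time, the measured TCP pose, the force, the opening and the grip force at its end, in the units of the state.
- ctrl.read_state(): the state, without advancing time (a new reading comes with each control period).
- ctrl.get_image(name): name is "scene" or "top" or "wrist"; returns the picture (480x640x3 uint8, red, green, blue); there is no depth.
- ctrl.calibration(name): a dict with "mtx" (3x3 intrinsics, pixels), "R" (3x3) and "t" (3): a world point X has camera coordinates R X + t. Camera axes: x right, y down, z forward; pixel columns grow to the right and rows downward; lengths in mm; the calibration is good to about 2 mm. A picture is of the moment at which its call begins: read the wrist's pose just before it. calibration takes no time and is no camera call; for the wrist camera it gives the pose at the moment of the call.
- ctrl.finish_job(): hands the job in; it is judged then, once.
The state is a dict: "clock": time; "qpos": joint angles; "qd": joint speeds; "tau": joint torques, N m; "eef_pos": TCP position; "tool_rot": TCP orientation; "force": force on the tool from outside, world axes, zero at the start; "torque": the same for the moment, N m; "width": finger opening in mm; "gripper_force": force on a finger pad.
Only numpy, scipy, OpenCV 4.12 (cv2) and the standard library are available. Lean on these libraries where they do the work, as an engineer would, in place of code of your own. Each camera call takes 0.05 s, during which the arm holds its last target. There are 200 camera calls.

TASK

The drawer under the little wooden shelf is pushed in too far to take by hand. Take the hook by its handle, reach under the ledge, feel for the steel eye somewhere along the drawer's front, catch it and gently draw the drawer out all the way to its stop; touch shelf and drawer with the hook only. Then unhook it and set the hook down on the bare worktop, on its handle and tip as it lay before, clear of the drawer and the shelf, without disturbing anything else.

Things in the scene. Friction and masses are not known exactly. Their poses are not given: they have to be found in the camera images.
- hook: Loose pulling hook, 150 g: dark wooden handle 100 long (x), 22 wide (y), 34 mm tall (z), and a steel shaft 8 mm thick from its +x end. Origin: centre of the handle's underside; x towards the tip, z up as it lies. It stands by itself on handle and tip. Grasp the handle from above across its 22 mm; it can pitch a little between the pads.
- hook_tip (a point): Lowest point of the hook's tip (hook frame 140, 0, 0 mm), axes as hook. The shaft runs level, axis at z = 22 mm, underside 18, top 26, to x = 140 mm and there bends straight down to z = 0; the down-turned part is 8 mm thick with a round end.
- riser: Low pale wooden shelf fixed on the worktop, 330 wide (y), 188 deep (x), board top at z = 98 mm. Origin: on the worktop under the middle of the board's front edge (the ledge); x inward under the shelf, y along the ledge, z up. A strip under the ledge, x = 1 to 13 mm, hangs down to z = 66 mm; the opening below is 300 mm wide between side walls. Jars stand on the board, 140 mm behind the ledge.
- drawer: Drawer set back under the shelf, sliding along the shelf's x. Origin: under the middle of its flat front face, at worktop height; axes as riser. Face 270 wide, z = 6 to 72 mm: the hook cannot pass over it. Shelf-frame x of the origin: +81 mm fully in (up to 6 mm less at the start), -19 mm at the outer stop. Moves at about 4 N, stays where left. Load it with the hook by at most 18 N.
- rail (a point): Middle of the eye's rail on the drawer: drawer frame (-21, 0, 22) mm, axes as drawer. The steel eye is a level ring of 6 mm wire, 19 mm clear inside, 31 outside, z = 19 to 25 mm, open above and below. Its centre has this x and z, but its y is clamped anywhere from -35 to +35 mm from here: not measured, hidden by the ledge, to be felt for. It holds still under side pushes below 20 N.
- jar_a: Bystander, not to be disturbed: a spice jar on the shelf board. Origin: centre of its underside.
- jar_b: Bystander, not to be disturbed: a second spice jar on the shelf board. Origin: centre of its underside.
- salt: Bystander, not to be disturbed: the salt shaker on the shelf board. Origin: centre of its underside.
- mug: Bystander, not to be disturbed: the white mug on the worktop at the left. Origin: centre of its underside.
There are look-alikes about, which are no part of the job. Leave any orange look-alike of the hook alone.

How it is judged:
By the outcome, as a careful person would: the job done as asked, in the order asked, and still so for the second after the job is handed in, with the robot touching nothing.
It also fails if it takes over 62 s, if anything falls off the work surface, if the arm or the gripper's body presses on something with over 40 N, if the wrist force passes 120 N, or if a joint passes its speed limit or range.

## Working session

There is one attempt and no reset: what is moved stays moved. The work goes in short steps, Python scripts to look and compute and a tool call to move; the robot and the scene stay as the last step left them, time stands still between calls to the robot, and variables do not carry over. Pictures are saved under pics/ and viewed, at most 10 in all, crops included, and the job is handed in when it is done.

Besides the shell and the picture viewer there is one more tool, called after ">>>" by a JSON object that holds its "name" and its "arguments", one argument or row to a line. carry_out: Moves the arm, as the interface text tells. Its arguments: {"type":"object","properties":{"deltas":{"type":"array"}},"required":["deltas"]}

```bash
mkdir -p pics; ls; python3 - <<'E'
from cell import ctrl
import cv2,numpy as np
s=ctrl.read_state();print({k:np.round(v,3) for k,v in s.items()},ctrl.grip_depth)
for n in("scene","top"):
    im=ctrl.get_image(n);cv2.imwrite(f"pics/{n}0.png",im[:,:,::-1])
    c=ctrl.calibration(n);print(n,np.round(c["mtx"],1).tolist(),np.round(c["R"],3).tolist(),np.round(c["t"],1))
E
```

```text
pics
{'clock': np.float64(0.0), 'qpos': array([ 1.085,  0.629,  0.038,  1.518, -0.027,  0.996, -0.02 ]), 'qd': array([-0.   ,  0.001, -0.001,  0.001, -0.   ,  0.001, -0.001]), 'tau': array([ 0.0000e+00, -5.6341e+01,  1.2260e+00, -1.9345e+01,  1.1000e-02,
        1.0000e-02, -0.0000e+00]), 'eef_pos': array([ 264.682, -592.992,  230.409]), 'tool_rot': array([-3.14,  0.  ,  0.42]), 'force': array([ 0.325, -0.375,  0.376]), 'torque': array([0.01 , 0.049, 0.051]), 'gripper_force': np.float64(0.0), 'width': np.float64(85.372)} 18.700000000000003
scene [[610.4, 0.0, 312.7], [0.0, 610.4, 237.9], [0.0, 0.0, 1.0]] [[-0.592, -0.805, -0.016], [-0.467, 0.36, -0.808], [0.657, -0.471, -0.589]] [377.  332.3 937.6]
top [[466.2, 0.0, 324.8], [0.0, 466.2, 241.3], [0.0, 0.0, 1.0]] [[-0.003, -1.0, -0.022], [-0.996, 0.005, -0.094], [0.094, 0.022, -0.995]] [ 63.5 587.7 998.1]
```

View pics/top0.png

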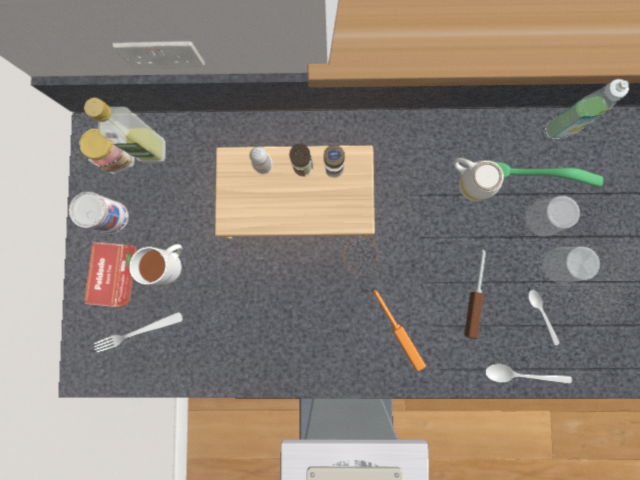

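View pics/scene0.png

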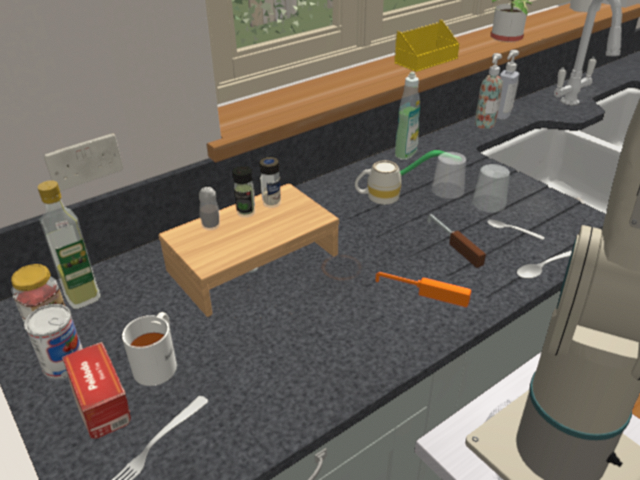

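The top view shows an orange look-alike at (405,335) and a dark-brown-handled tool with a steel shaft at (475,315)→(483,250). The shelf is at (216–375,147–236), with faint marks at (360,250). The dark-brown one fits the description: dark wood, a handle of about 47 px = 100 mm, and a steel shaft. I'll confirm it in a crop and measure.

```bash
cat > h.py <<'E'
from cell import ctrl
import cv2,numpy as np
def ray(n,uv,z,c=None):
    c=c or ctrl.calibration(n);uv=np.atleast_2d(np.array(uv,float))
    d=np.c_[uv,np.ones(len(uv))]@np.linalg.inv(c["mtx"]).T@c["R"]
    o=-c["R"].T@c["t"];return o+d*((z-o[2])/d[:,2])[:,None]
def proj(n,X):
    c=ctrl.calibration(n);p=(np.atleast_2d(X)@c["R"].T+c["t"])@c["mtx"].T;return p[:,:2]/p[:,2:]
def mask(m):
    cs,_=cv2.findContours(m.astype(np.uint8),cv2.RETR_EXTERNAL,cv2.CHAIN_APPROX_NONE);return max(cs,key=cv2.contourArea)
E
python3 - <<'E'
from h import *
t=cv2.imread("pics/top0.png");s=cv2.imread("pics/scene0.png")
a=cv2.resize(t[240:345,440:520],None,fx=5,fy=5,interpolation=cv2.INTER_CUBIC)[:525]
b=cv2.resize(s[200:275,415:495],None,fx=5,fy=5,interpolation=cv2.INTER_CUBIC)
c=np.zeros((525,800,3),np.uint8);c[:,:400]=a;c[:375,400:]=b
cv2.imwrite("pics/c1.png",c)
d=np.zeros((600,800,3),np.uint8)
d[:300]=cv2.resize(t[215:275,215:375],None,fx=5,fy=5,interpolation=cv2.INTER_CUBIC)
d[300:]=cv2.resize(s[230:305,190:390],(800,300),interpolation=cv2.INTER_CUBIC)
cv2.imwrite("pics/c2.png",d)
hsv=cv2.cvtColor(t,cv2.COLOR_BGR2HSV);H,S,V=[hsv[...,i].astype(int) for i in range(3)]
m=(S>90)&((H<15)|(H>170));m2=np.zeros_like(m);m2[285:345,462:490]=m[285:345,462:490]
r=cv2.minAreaRect(mask(m2));print(r,"handle corners z34",ray("top",cv2.boxPoints(r),34).round(1).tolist())
m=(S>50)&(H<30)&(V>120);m2=np.zeros_like(m);m2[140:245,205:385]=m[140:245,205:385]
m2=cv2.morphologyEx(m2.astype(np.uint8),cv2.MORPH_OPEN,np.ones((9,9)))
r=cv2.minAreaRect(mask(m2));print(r,"board z98",ray("top",cv2.boxPoints(r),98).round(1).tolist())
print("tip",ray("top",[483.5,251],26),"mid shaft",ray("top",[478.5,291],26))
E
```

```text
((473.7000427246094, 314.6000061035156), (12.58650016784668, 45.39625549316406), 8.130102157592773) handle corners z34 [[382.5, -236.2, 34.0], [477.8, -253.0, 34.0], [473.9, -279.5, 34.0], [378.7, -262.5, 34.0]]
((293.995849609375, 190.7543182373047), (90.34294891357422, 159.46861267089844), 89.02897644042969) board z98 [[782.0, 292.9, 98.0], [784.5, -41.8, 98.0], [594.8, -42.5, 98.0], [591.0, 286.0, 98.0]]
tip [[ 565.09157038 -285.94538654   26.        ]] mid shaft [[ 478.17189389 -272.12836676   26.        ]]
```

View pics/c1.png

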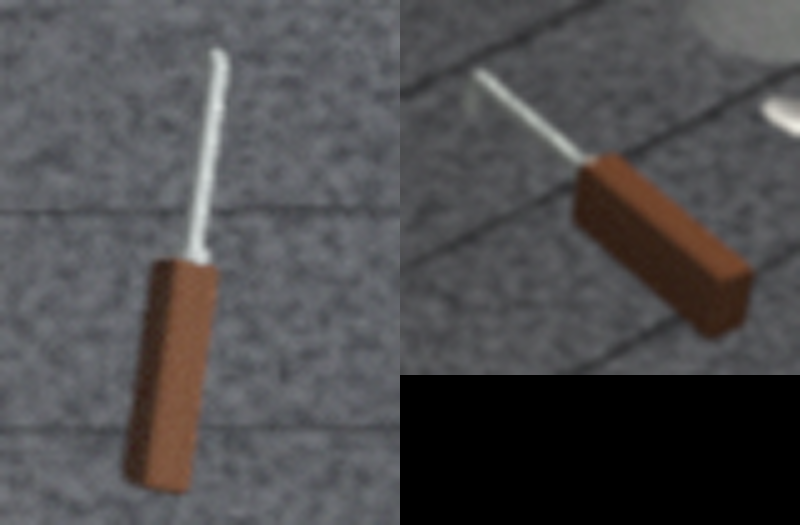

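View pics/c2.png

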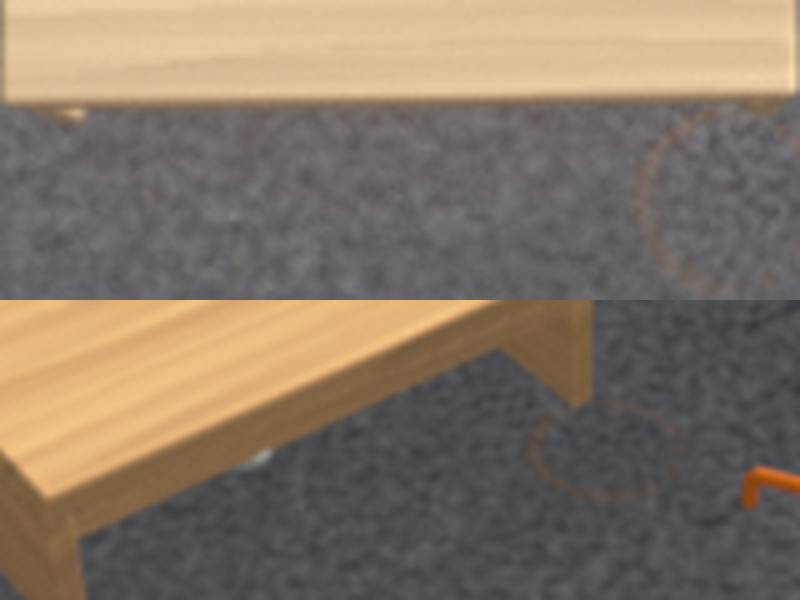

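The crops confirm the dark-brown hook: steel shaft bent down at the tip (top ≈ (484,251)), handle (470–483,292–338). A whitish bit shows under the ledge in the scene view at ≈(255,269), perhaps the eye; it will still have to be felt for. Next I refine the poses.

```bash
python3 - <<'E'
from h import *
t=cv2.imread("pics/top0.png");hsv=cv2.cvtColor(t,cv2.COLOR_BGR2HSV);H,S,V=[hsv[...,i].astype(int) for i in range(3)]
# shaft line
m=(S<40)&(V>150);P=[]
for v in range(256,288):
    u=np.where(m[v,470:492])[0]
    if len(u):P.append([470+u.mean(),v])
W=ray("top",P,26);k=np.polyfit(W[:,0],W[:,1],1);print("shaft yaw",np.arctan(k[0]),"y at x=430",np.polyval(k,430),"n",len(P))
v=[v for v in range(240,300) if m[v,470:492].any()];print("rows",v[0],v[-1])
u0=470+np.where(m[v[0],470:492])[0].mean();print("tip far x",ray("top",[u0,v[0]-.5],26))
# handle top face: bright part
for v in (300,310,320,330):
    print(v,[(u,S[v,u],V[v,u]) for u in range(464,490)][::1] if v==310 else '')
print(ray("top",[[479.3,292.8],[473.5,338]],34).round(1))
# board edges via subpixel gradient at z=98
g=t.astype(float).mean(2);sat=S.astype(float)
F=[];B=[]
for u in range(235,360,5):
    d=sat[225:245,u-2:u+3].mean(1);F.append([u,225+np.abs(np.diff(d)).argmax()+.5])
kf=np.polyfit(*np.array(F).T,1);E=np.array([[u,np.polyval(kf,u)] for u in(235,359)])
w=ray("top",E,98);d=w[0]-w[1];print("front edge",w.round(1).tolist(),"yaw",np.arctan2(-d[0],d[1]),np.std(np.array(F)[:,1]-np.polyval(kf,np.array(F)[:,0])))
for nm,lo in(("L",206),("R",365)):
    Q=[]
    for v in range(158,230,4):
        d=sat[v-1:v+2,lo:lo+20].mean(0);Q.append([lo+np.abs(np.diff(d)).argmax()+.5,v])
    q=np.polyfit(np.array(Q)[:,1],np.array(Q)[:,0],1);w=ray("top",[[np.polyval(q,v),v] for v in(158,235)],98);print(nm,w.round(1).tolist())
print("white bit z22", ray("scene",[[250,270.5],[255,269],[258,267]],22).round(1))
E
```

```text
shaft yaw -0.1725880866964352 y at x=430 -263.62355494835396 n 32
rows 250 292
tip far x [[ 568.38484395 -284.97516542   26.        ]]
300 
310 [(464, np.int64(15), np.int64(104)), (465, np.int64(15), np.int64(101)), (466, np.int64(18), np.int64(101)), (467, np.int64(10), np.int64(79)), (468, np.int64(59), np.int64(65)), (469, np.int64(111), np.int64(60)), (470, np.int64(111), np.int64(55)), (471, np.int64(136), np.int64(62)), (472, np.int64(120), np.int64(89)), (473, np.int64(131), np.int64(111)), (474, np.int64(122), np.int64(125)), (475, np.int64(128), np.int64(126)), (476, np.int64(127), np.int64(124)), (477, np.int64(122), np.int64(128)), (478, np.int64(121), np.int64(126)), (479, np.int64(131), np.int64(127)), (480, np.int64(115), np.int64(124)), (481, np.int64(60), np.int64(111)), (482, np.int64(3), np.int64(99)), (483, np.int64(15), np.int64(101)), (484, np.int64(19), np.int64(94)), (485, np.int64(20), np.int64(104)), (486, np.int64(16), np.int64(112)), (487, np.int64(19), np.int64(106)), (488, np.int64(14), np.int64(108)), (489, np.int64(17), np.int64(108))]
320 
330 
[[ 474.4 -271.3   34. ]
 [ 378.6 -255.7   34. ]]
front edge [[592.1, 244.7, 98.0], [593.6, -10.8, 98.0]] yaw 0.005650610308812471 0.2871075917330811
L [[758.2, 289.2, 98.0], [595.7, 287.9, 98.0]]
R [[755.1, -42.1, 98.0], [593.9, -43.3, 98.0]]
white bit z22 [[647.1 154.5  22. ]
 [645.  143.6  22. ]
 [646.8 135.   22. ]]
```

```bash
cat >> h.py <<'E'
from scipy.spatial.transform import Rotation as Ro
def delta(p,yaw):
    s=ctrl.read_state();R=Ro.from_euler("xyz",s["tool_rot"]);T=Ro.from_euler("xyz",[np.pi,0,yaw])
    print("t",round(float(s["clock"]),2),"pos",s["eef_pos"].round(1),"rot",s["tool_rot"].round(3),"F",s["force"].round(1),"w",s["width"].round(1))
    print(" rotvec deg",np.degrees((R.inv()*T).as_rotvec()).round(1)," shift after turning, mm",T.inv().apply(np.array(p)-s["eef_pos"]).round(1))
E
python3 -c "
from h import *
delta([446,-266,130],-.165)"
```

```text
Traceback (most recent call last):
  File "h.py", line 14, in delta
    print("t",round(float(s["clock"]),2),"pos",s["eef_pos"].round(1),"rot",s["tool_rot"].round(3),"F",s["force"].round(1),"w",s["width"].round(1))
                                                                                                                              ^^^^^^^^^^^^^^^^
AttributeError: 'float' object has no attribute 'round'
```

```bash
sed -i 's/s\["width"\].round(1)/round(float(s["width"]),1)/' h.py
python3 -c "
from h import *
delta([446,-266,130],-.165)"
```

```text
t 0.1 pos [ 264.7 -593.   230.5] rot [-3.14  0.    0.42] F [0.2 0.6 0.1] w 85.6
 rotvec deg [-0.1  0.  33.5]  shift after turning, mm [ 125.1 -352.4  100.5]
```

>>> {"name": "carry_out", "arguments": {
  "deltas": [0, 0, 8.4, 0, 0, 0, -1, 0, 0, 8.4, 0, 0, 0, -1, 0, 0, 8.4, 0, 0, 0, -1, 0, 0, 8.3, 0, 0, 0, -1, 0, 0, 0, 0.016, -0.044, 0.0125, -1, 0, 0, 0, 0.016, -0.044, 0.0125, -1, 0, 0, 0, 0.016, -0.044, 0.0125, -1, 0, 0, 0, 0.016, -0.044, 0.0125, -1, 0, 0, 0, 0.016, -0.044, 0.0125, -1, 0, 0, 0, 0.015, -0.044, 0.0125, -1, 0, 0, 0, 0.015, -0.044, 0.0125, -1, 0, 0, 0, 0.015, -0.044, 0.0125, -1]
}}

```text
clock: 1.6
eef_pos: [446.6, -265.4, 130.8]
tool_rot: [-3.141, 0.0, -0.165]
force: [-0.5, -0.8, 0.1]
width: 85.3
gripper_force: 0.0
```

```bash
python3 - <<'E'
from h import *
c=ctrl.calibration("wrist");im=ctrl.get_image("wrist")[:,:,::-1].copy();cv2.imwrite("pics/w1.png",im)
hsv=cv2.cvtColor(im,cv2.COLOR_BGR2HSV);H,S,V=[hsv[...,i].astype(int) for i in range(3)]
m=(S>90)&((H<15)|(H>170))
r=cv2.minAreaRect(mask(m));w=ray("wrist",cv2.boxPoints(r),34,c);print(r,w.round(1).tolist(),w.mean(0).round(1))
m=(S<40)&(V>150);cn=mask(m);r=cv2.minAreaRect(cn);w=ray("wrist",cv2.boxPoints(r),26,c);print(r,w.round(1).tolist(),w.mean(0).round(1))
E
```

```text
((67.75001525878906, 295.7500305175781), (167.5843048095703, 53.740116119384766), 45.0) [[478.6, -45.4, 34.0], [499.2, -80.2, 34.0], [403.3, -132.1, 34.0], [377.8, -95.5, 34.0]] [439.7 -88.3  34. ]
((526.2775268554688, 230.6359405517578), (160.46438598632812, 40.57829284667969), 58.570438385009766) [[479.8, -368.4, 26.0], [489.6, -391.2, 26.0], [384.6, -446.4, 26.0], [372.1, -422.1, 26.0]] [ 431.5 -407.    26. ]
```

View pics/w1.png

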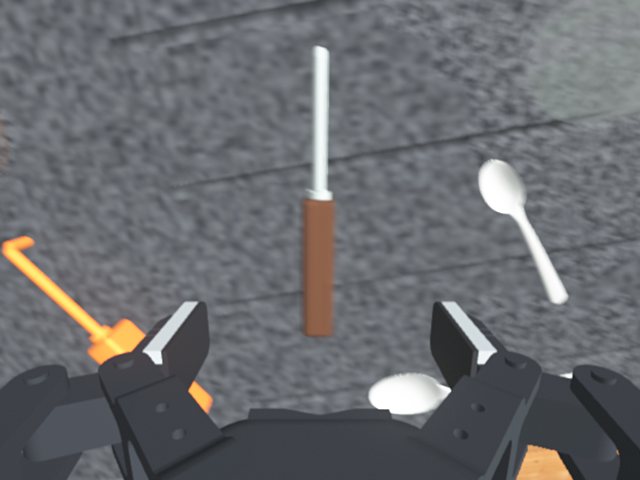

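The wrist view shows the hook centred and aligned between the fingers: handle (303–333,198–336), shaft up to (320,47). The orange look-alike sits to the left, out of reach of the fingers.

```bash
python3 - <<'E'
from h import *
w=ray("wrist",[[303.5,199],[333.5,198],[331.5,335.5],[304,335.5]],34);print(w.round(1).tolist(),w.mean(0).round(1))
print(ray("wrist",[[320.5,46],[320,195]],26).round(1))
delta([446,-266,6],-.165)
E
```

```text
[[484.5, -251.3, 34.0], [482.2, -270.4, 34.0], [385.7, -254.8, 34.0], [388.6, -235.5, 34.0]] [ 435.2 -253.    34. ]
[[ 572.1 -276.    26. ]
 [ 484.3 -261.9   26. ]]
t 1.65 pos [ 449.4 -257.2  129.1] rot [-3.135e+00  2.000e-03 -1.560e-01] F [ 1.7  6.1 -1.6] w 85.3
 rotvec deg [-0.4  0.1  0.5]  shift after turning, mm [ -1.9   9.2 123.1]
```

>>> {"name": "carry_out", "arguments": {
  "deltas": [0, 0, 0, 0, 0, 0, -1, 0, 0, 0, 0, 0, 0, -1, 0, 0, 0, 0, 0, 0, -1]
}}

```text
clock: 2.02
eef_pos: [445.4, -268.4, 131.6]
tool_rot: [3.141, -0.0, -0.168]
force: [0.2, 0.1, -0.2]
width: 85.3
gripper_force: 0.0
```

```bash
python3 - <<'E'
from h import *
delta([446,-266,6],-.165)
c=ctrl.calibration("wrist");im=ctrl.get_image("wrist")[:,:,::-1].copy();cv2.imwrite("pics/w2.png",im)
hsv=cv2.cvtColor(im,cv2.COLOR_BGR2HSV);H,S,V=[hsv[...,i].astype(int) for i in range(3)]
m=(S>90)&((H<15)|(H>170))&(V<160);m[:,:240]=0;m[:,420:]=0
r=cv2.minAreaRect(mask(m));w=ray("wrist",cv2.boxPoints(r),34,c);print(r,w.round(1).tolist(),w.mean(0).round(1))
m=(S<40)&(V>140);m[:,:280]=0;m[:,360:]=0;m[230:]=0;cn=mask(m);r=cv2.minAreaRect(cn);w=ray("wrist",cv2.boxPoints(r),26,c);print(r,w.round(1).tolist())
delta([446,-266,6],-.165)
E
```

```text
t 2.02 pos [ 445.4 -268.4  131.6] rot [ 3.141 -0.    -0.168] F [ 0.2  0.1 -0.2] w 85.3
 rotvec deg [ 0.1 -0.  -0.1]  shift after turning, mm [  0.2  -2.5 125.6]
((316.5, 266.0), (31.0, 138.0), 0.0) [[384.5, -244.3, 34.0], [481.8, -262.1, 34.0], [478.5, -281.8, 34.0], [380.8, -266.2, 34.0]] [ 431.4 -263.6   34. ]
((314.53167724609375, 123.09981536865234), (154.10887145996094, 22.961719512939453), 88.35165405273438) [[570.3, -277.7, 26.0], [568.4, -291.4, 26.0], [475.9, -279.1, 26.0], [478.1, -263.9, 26.0]]
t 2.08 pos [ 445.5 -268.2  131.6] rot [ 3.141 -0.    -0.167] F [ 0.8 -1.3  0.2] w 85.5
 rotvec deg [ 0.  -0.  -0.1]  shift after turning, mm [  0.2  -2.3 125.6]
```

>>> {"name": "carry_out", "arguments": {
  "deltas": [0, 0, 0, 0, -0.002, 0.013, -1, 0, 0, 0, 0, 0, 0.014, -1, 0, 0, 0, 0, 0, 0.014, -1, 0, 0, 0, 0, 0, 0.014, -1, 0, 0, 0, 0, 0, 0.014, -1, 0, 0, 0, 0, 0, 0.014, -1, 0, 0, 0, 0, 0, 0.014, -1, 0, 0, 0, 0, 0, 0.014, -1, 0, 0, 0, 0, 0, 0.009, -1, 0, 0, 0, 0, 0, 0.005, -1, 0, 0, 0, 0, 0, 0, -1, 0, 0, 0, 0, 0, 0, -1]
}}

```text
clock: 3.58
eef_pos: [446.7, -265.1, 6.7]
tool_rot: [3.141, -0.001, -0.165]
force: [0.2, 0.2, 0.7]
width: 85.5
gripper_force: 0.0
```

>>> {"name": "carry_out", "arguments": {
  "deltas": [0, 0, 0, 0, 0.001, 0, -0.3, 0, 0, 0, 0, 0, 0, 0.2, 0, 0, 0, 0, 0, 0, 0.6, 0, 0, 0, 0, 0, 0, 1, 0, 0, 0, 0, 0, 0, 1, 0, 0, 0, 0, 0, 0, 1, 0, 0, 0, 0, 0, 0, 1, 0, 0, 0, 0, 0, 0, 1]
}}

```text
clock: 4.58
eef_pos: [446.4, -266.0, 6.6]
tool_rot: [3.141, -0.001, -0.165]
force: [-0.5, -0.5, 6.2]
width: 21.1
gripper_force: 59.7
```

>>> {"name": "carry_out", "arguments": {
  "deltas": [0, 0, 0, 0, 0, -0.005, 1, 0, 0, 0, 0, 0, -0.01, 1, 0, 0, 0, 0, 0, -0.015, 1, 0, 0, 0, 0, 0, -0.015, 1, 0, 0, 0, 0, 0, -0.015, 1, 0, 0, 0, 0, 0, -0.01, 1, 0, 0, 0, 0, 0, -0.005, 1, 0, 0, -3, 0, 0, 0, 1, 0, 0, -4, 0, 0, 0, 1, 0, 0, -2.8, 0, 0, 0, 1, 0, 0, 0, 0, 0, 0, 1]
}}

```text
clock: 5.95
eef_pos: [446.0, -265.8, 81.0]
tool_rot: [-3.141, 0.001, 0.006]
force: [0.2, -0.2, -2.1]
width: 21.3
gripper_force: 59.0
```

```bash
python3 -c "
from h import *
delta([441,64,70],.006)"
```

```text
t 5.95 pos [ 446.  -265.8   81. ] rot [-3.141e+00  1.000e-03  6.000e-03] F [ 0.2 -0.2 -2.1] w 21.3
 rotvec deg [-0.  0.  0.]  shift after turning, mm [  -3.  -329.9   11. ]
```

>>> {"name": "carry_out", "arguments": {
  "deltas": [0, 0, 0, 0, -0.015, 0, 1, 0, 0, 0, 0, -0.025, 0, 1, 0, 0, 0, 0, -0.035, 0, 1, 0, 0, 0, 0, -0.04, 0, 1, 0, 0, 0, -0.001, -0.04, 0, 1, 0, 0, 0, -0.001, -0.04, 0, 1, 0, 0, 0, -0.001, -0.04, 0, 1, 0, 0, 0, 0, -0.035, 0, 1, 0, 0, 0, 0, -0.03, 0, 1, 0, 0, 0, 0, -0.02, 0, 1, 0, 0, 0, 0, -0.01, 0, 1, 0, 0, 0, 0, 0, 0, 1]
}}

```text
clock: 7.45
eef_pos: [440.9, 64.8, 81.3]
tool_rot: [-3.141, 0.0, 0.008]
force: [0.4, -0.2, -2.4]
width: 21.2
gripper_force: 59.0
```

```bash
python3 - <<'E'
from h import *
delta([441,64,17.6],.006)
t=ctrl.get_image("top")[:,:,::-1].copy();s=ctrl.get_image("scene")[:,:,::-1].copy();delta([441,64,17.6],.006)
cv2.imwrite("pics/t2.png",t);cv2.imwrite("pics/s2.png",s)
d=np.zeros((600,800,3),np.uint8)
d[:300]=cv2.resize(t[220:310,280:400],(400,300)).repeat(1,0)[:, :400] if 0 else cv2.resize(t[215:305,240:480],(800,300),interpolation=cv2.INTER_CUBIC)
d[300:]=cv2.resize(s[220:340,200:520],(800,300),interpolation=cv2.INTER_CUBIC)
cv2.imwrite("pics/c3.png",d)
E
```

```text
t 7.45 pos [440.9  64.8  81.3] rot [-3.141  0.     0.008] F [ 0.4 -0.2 -2.4] w 21.2
 rotvec deg [-0.   0.   0.1]  shift after turning, mm [ 0.1  0.8 63.7]
t 7.55 pos [441.1  63.4  81.4] rot [ 3.141 -0.     0.005] F [-0.2  0.5 -1.1] w 21.0
 rotvec deg [ 0. -0. -0.]  shift after turning, mm [-0.1 -0.6 63.8]
```

View pics/c3.png

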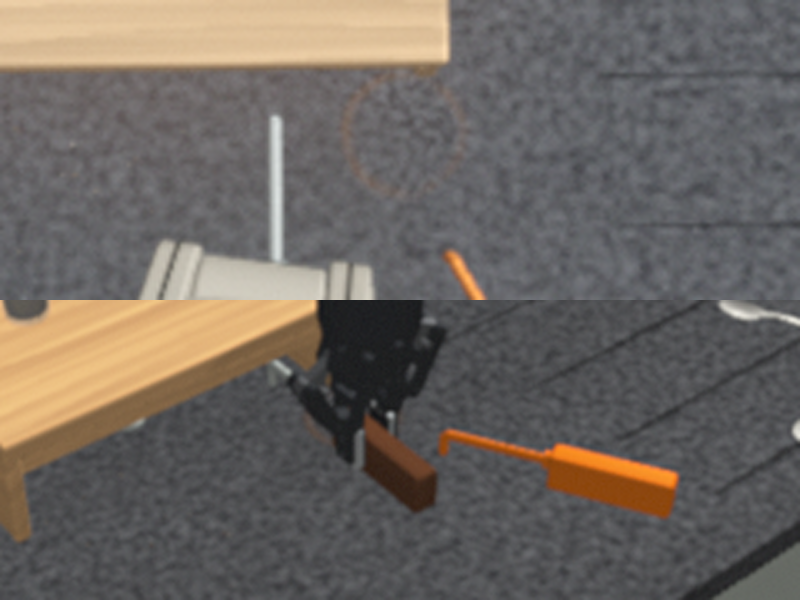

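The hook hangs in front of the shelf on the right side: shaft tip at top-view ≈ (322.8,250), no visible pitch. The orange look-alike is well clear.

>>> {"name": "carry_out", "arguments": {
  "deltas": [0, 0, 0, 0, 0, 0.006, 1, 0, 0, 0, 0, 0, 0.012, 1, 0, 0, 0, 0, 0, 0.014, 1, 0, 0, 0, 0, 0, 0.014, 1, 0, 0, 0, 0, 0, 0.01, 1, 0, 0, 0, 0, 0, 0.006, 1, 0, 0, 0, 0, 0, 0.002, 1, 0, 0, 0, 0, 0, 0, 1]
}}

```text
clock: 8.55
eef_pos: [440.9, 63.9, 16.9]
tool_rot: [3.141, 0.001, 0.006]
force: [0.2, -0.3, -2.2]
width: 21.2
gripper_force: 59.0
```

```bash
python3 - <<'E'
from h import *
print("tip far end @TCP 441.1,63.4:",ray("top",[322.8,250.1],101).round(1))
delta([441,64,17.6],.006)
t=ctrl.get_image("top")[:,:,::-1].copy()
hsv=cv2.cvtColor(t,cv2.COLOR_BGR2HSV);S,V=hsv[...,1].astype(int),hsv[...,2].astype(int)
m=(S<45)&(V>145);m[:240]=0;m[300:]=0;m[:,:305]=0;m[:,345:]=0
cn=mask(m);r=cv2.minAreaRect(cn);print(r,ray("top",cn[:,0][cn[:,0,1].argmin()]+[0,-.5],37).round(1), cv2.boundingRect(cn))
delta([441,64,17.6],.006)
E
```

```text
tip far end @TCP 441.1,63.4: [[563.1  63.5 101. ]]
t 8.55 pos [440.9  63.9  16.9] rot [3.141e+00 1.000e-03 6.000e-03] F [ 0.2 -0.3 -2.2] w 21.2
 rotvec deg [ 0.   0.1 -0. ]  shift after turning, mm [ 0.1 -0.1 -0.7]
((320.5, 275.5), (47.0, 31.0), 90.0) [[564.9  64.8  37. ]] (305, 252, 32, 48)
t 8.6 pos [441.1  63.9  17.1] rot [3.141 0.    0.006] F [ 0.2  0.  -2.2] w 20.9
 rotvec deg [ 0.  0. -0.]  shift after turning, mm [-0.1 -0.1 -0.5]
```

>>> {"name": "carry_out", "arguments": {
  "deltas": [0, 0, 0, 0.005, 0, -0.001, 1, 0, 0, 0, 0.012, 0, 0, 1, 0, 0, 0, 0.014, 0, 0, 1, 0, 0, 0, 0.014, 0, 0, 1, 0, 0, 0, 0.014, 0, 0, 1, 0, 0, 0, 0.014, 0, 0, 1, 0, 0, 0, 0.01, 0, 0, 1, 0, 0, 0, 0.006, 0, 0, 1, 0, 0, 0, 0, 0, 0, 1, 0, 0, 0, 0, 0, 0, 1]
}}

```text
clock: 9.85
eef_pos: [529.5, 64.6, 18.2]
tool_rot: [-3.141, 0.001, 0.006]
force: [0.0, 0.3, -2.0]
width: 21.1
gripper_force: 59.0
```

>>> {"name": "carry_out", "arguments": {
  "deltas": [0, 0, 0, 0.006, 0, 0, 1, 0, 0, 0, 0.004, 0, 0, 1, 0, 0, 0, 0.002, 0, 0, 1, 0, 0, 0, 0, 0, 0, 1]
}}

```text
clock: 10.35
eef_pos: [542.3, 64.7, 18.3]
tool_rot: [3.142, -0.0, 0.006]
force: [0.0, 0.3, -1.9]
width: 20.9
gripper_force: 59.0
```

>>> {"name": "carry_out", "arguments": {
  "deltas": [0, 0, 0, 0.001, 0, 0, 1, 0, 0, 0, 0.001, 0, 0, 1]
}}

```text
clock: 10.6
eef_pos: [544.1, 64.8, 18.3]
tool_rot: [-3.142, 0.0, 0.006]
force: [0.4, 0.2, -1.7]
width: 21.1
gripper_force: 59.0
```

>>> {"name": "carry_out", "arguments": {
  "deltas": [0, 0, 0, 0.001, 0, 0, 1, 0, 0, 0, 0.001, 0, 0, 1]
}}

```text
clock: 10.85
eef_pos: [546.3, 64.7, 18.4]
tool_rot: [3.142, 0.0, 0.006]
force: [-0.2, -0.4, -2.0]
width: 20.8
gripper_force: 59.0
```

>>> {"name": "carry_out", "arguments": {
  "deltas": [0, 0, 0, 0.001, 0, 0, 1, 0, 0, 0, 0.001, 0, 0, 1]
}}

```text
clock: 11.1
eef_pos: [548.3, 64.8, 18.4]
tool_rot: [-3.142, 0.0, 0.006]
force: [-0.6, -1.1, -0.9]
width: 20.6
gripper_force: 59.0
```

>>> {"name": "carry_out", "arguments": {
  "deltas": [0, 0, 0, 0.001, 0, 0, 1, 0, 0, 0, 0, 0, 0, 1]
}}

```text
clock: 11.35
eef_pos: [548.5, 64.8, 18.2]
tool_rot: [-3.141, 0.001, 0.006]
force: [-1.8, 0.5, -1.5]
width: 21.0
gripper_force: 59.0
```

>>> {"name": "carry_out", "arguments": {
  "deltas": [0, 0, 0, 0.001, 0, 0, 1, 0, 0, 0, 0, 0, 0, 1]
}}

```text
clock: 11.6
eef_pos: [549.3, 64.8, 18.2]
tool_rot: [-3.141, 0.002, 0.006]
force: [-3.9, 0.0, -1.4]
width: 20.9
gripper_force: 59.1
```

>>> {"name": "carry_out", "arguments": {
  "deltas": [0, 0, 0, -0.003, 0, 0, 1, 0, 0, 0, -0.006, 0, 0, 1, 0, 0, 0, -0.006, 0, 0, 1, 0, 0, 0, -0.003, 0, 0, 1, 0, 0, 0, 0, -0.003, 0, 1, 0, 0, 0, 0, -0.003, 0, 1, 0, 0, 0, 0, 0, 0, 1]
}}

```text
clock: 12.48
eef_pos: [532.4, 71.2, 18.3]
tool_rot: [-3.141, -0.0, 0.007]
force: [-0.1, 0.0, -2.8]
width: 21.0
gripper_force: 59.0
```

>>> {"name": "carry_out", "arguments": {
  "deltas": [0, 0, 0, -0.0005, -0.003, 0, 1, 0, 0, 0, 0, -0.003, 0, 1, 0, 0, 0, 0, -0.002, 0, 1, 0, 0, 0, 0, 0, 0, 1]
}}

```text
clock: 12.98
eef_pos: [531.6, 78.9, 18.3]
tool_rot: [-3.142, 0.0, 0.007]
force: [-0.1, -0.7, -1.7]
width: 21.0
gripper_force: 59.0
```

```bash
python3 - <<'E'
from h import *
s=cv2.imread("pics/scene0.png")
m=(s.min(2)>120);m[:255]=0;m[280:]=0;m[:,:235]=0;m[:,275:]=0
v,u=np.where(m);print(list(zip(u,v,s[v,u].mean(1).astype(int))));print(ray("scene",[[u.min(),v[u.argmin()]],[u.max(),v[u.argmax()]]],25).round(1))
E
```

```text
[(np.int64(235), np.int64(255), np.int64(185)), (np.int64(236), np.int64(255), np.int64(185)), (np.int64(237), np.int64(255), np.int64(185)), (np.int64(238), np.int64(255), np.int64(184)), (np.int64(239), np.int64(255), np.int64(180)), (np.int64(240), np.int64(255), np.int64(178)), (np.int64(250), np.int64(255), np.int64(178)), (np.int64(251), np.int64(255), np.int64(179)), (np.int64(252), np.int64(255), np.int64(180)), (np.int64(253), np.int64(255), np.int64(176)), (np.int64(235), np.int64(256), np.int64(185)), (np.int64(236), np.int64(256), np.int64(182)), (np.int64(237), np.int64(256), np.int64(180)), (np.int64(238), np.int64(256), np.int64(176)), (np.int64(247), np.int64(256), np.int64(176)), (np.int64(248), np.int64(256), np.int64(180)), (np.int64(249), np.int64(256), np.int64(181)), (np.int64(250), np.int64(256), np.int64(179)), (np.int64(235), np.int64(257), np.int64(181)), (np.int64(236), np.int64(257), np.int64(176)), (np.int64(245), np.int64(257), np.int64(175)), (np.int64(246), np.int64(257), np.int64(179)), (np.int64(247), np.int64(257), np.int64(179)), (np.int64(248), np
[... 499 characters left out ...]
(np.int64(240), np.int64(260), np.int64(179)), (np.int64(241), np.int64(260), np.int64(178)), (np.int64(236), np.int64(261), np.int64(175)), (np.int64(237), np.int64(261), np.int64(177)), (np.int64(238), np.int64(261), np.int64(178)), (np.int64(239), np.int64(261), np.int64(177)), (np.int64(235), np.int64(262), np.int64(178)), (np.int64(236), np.int64(262), np.int64(178)), (np.int64(255), np.int64(268), np.int64(141)), (np.int64(256), np.int64(268), np.int64(144)), (np.int64(254), np.int64(269), np.int64(140)), (np.int64(255), np.int64(269), np.int64(142)), (np.int64(256), np.int64(269), np.int64(130)), (np.int64(254), np.int64(270), np.int64(126))]
[[708.8 154.2  25. ]
 [643.3 141.9  25. ]]
```

>>> {"name": "carry_out", "arguments": {
  "deltas": [0, 0, 0, 0, -0.003, 0, 1, 0, 0, 0, 0, -0.003, 0, 1, 0, 0, 0, 0, -0.003, 0, 1, 0, 0, 0, 0, -0.001, 0, 1]
}}

```text
clock: 13.48
eef_pos: [531.5, 89.0, 18.3]
tool_rot: [-3.141, 0.0, 0.007]
force: [-1.1, -0.2, -2.5]
width: 21.0
gripper_force: 59.0
```

>>> {"name": "carry_out", "arguments": {
  "deltas": [0, 0, 0, 0, -0.003, 0, 1, 0, 0, 0, 0, -0.003, 0, 1, 0, 0, 0, 0, -0.002, 0, 1, 0, 0, 0, 0, 0, 0, 1]
}}

```text
clock: 13.98
eef_pos: [531.5, 96.9, 18.3]
tool_rot: [-3.141, 0.0, 0.007]
force: [-0.1, -0.2, -0.9]
width: 21.3
gripper_force: 59.0
```

>>> {"name": "carry_out", "arguments": {
  "deltas": [0, 0, 0, 0, -0.003, 0, 1, 0, 0, 0, 0, -0.003, 0, 1, 0, 0, 0, 0, -0.002, 0, 1, 0, 0, 0, 0, 0, 0, 1]
}}

```text
clock: 14.48
eef_pos: [531.4, 105.0, 18.3]
tool_rot: [-3.142, 0.0, 0.007]
force: [0.5, -0.4, -1.6]
width: 20.7
gripper_force: 59.0
```

>>> {"name": "carry_out", "arguments": {
  "deltas": [0, 0, 0, 0, -0.003, 0, 1, 0, 0, 0, 0, -0.002, 0, 1, 0, 0, 0, 0, 0, 0, 1]
}}

```text
clock: 14.85
eef_pos: [531.4, 110.0, 18.3]
tool_rot: [-3.141, 0.0, 0.007]
force: [-0.5, -0.4, -2.4]
width: 21.0
gripper_force: 59.0
```

>>> {"name": "carry_out", "arguments": {
  "deltas": [0, 0, 0, 0, -0.002, 0, 1, 0, 0, 0, 0, -0.002, 0, 1, 0, 0, 0, 0, 0, 0, 1]
}}

```text
clock: 15.22
eef_pos: [531.4, 114.0, 18.3]
tool_rot: [-3.141, 0.0, 0.006]
force: [-1.0, -0.0, -2.0]
width: 21.1
gripper_force: 59.0
```

>>> {"name": "carry_out", "arguments": {
  "deltas": [0, 0, 0, 0, -0.002, 0, 1, 0, 0, 0, 0, -0.002, 0, 1, 0, 0, 0, 0, 0, 0, 1]
}}

```text
clock: 15.6
eef_pos: [531.3, 118.0, 18.3]
tool_rot: [-3.141, 0.0, 0.007]
force: [0.2, 0.0, -2.1]
width: 20.9
gripper_force: 59.0
```

>>> {"name": "carry_out", "arguments": {
  "deltas": [0, 0, 0, 0, -0.002, 0, 1, 0, 0, 0, 0, -0.002, 0, 1, 0, 0, 0, 0, 0, 0, 1]
}}

```text
clock: 15.98
eef_pos: [531.3, 122.0, 18.3]
tool_rot: [-3.141, 0.0, 0.007]
force: [-0.4, -0.3, -1.8]
width: 20.7
gripper_force: 59.0
```

>>> {"name": "carry_out", "arguments": {
  "deltas": [0, 0, 0, 0, -0.0015, 0, 1, 0, 0, 0, 0, -0.0015, 0, 1, 0, 0, 0, 0, 0, 0, 1]
}}

```text
clock: 16.35
eef_pos: [531.3, 124.9, 18.3]
tool_rot: [-3.141, 0.0, 0.006]
force: [0.4, 0.7, -1.4]
width: 21.2
gripper_force: 59.0
```

>>> {"name": "carry_out", "arguments": {
  "deltas": [0, 0, 0, 0, -0.0015, 0, 1, 0, 0, 0, 0, -0.0015, 0, 1, 0, 0, 0, 0, 0, 0, 1]
}}

```text
clock: 16.73
eef_pos: [531.3, 127.9, 18.3]
tool_rot: [-3.141, 0.0, 0.007]
force: [-0.3, -0.1, -1.7]
width: 21.1
gripper_force: 59.0
```

>>> {"name": "carry_out", "arguments": {
  "deltas": [0, 0, 0, 0, -0.0015, 0, 1, 0, 0, 0, 0, -0.0015, 0, 1, 0, 0, 0, 0, 0, 0, 1]
}}

```text
clock: 17.1
eef_pos: [531.3, 130.3, 18.3]
tool_rot: [3.141, -0.0, 0.006]
force: [-0.2, -1.0, -1.4]
width: 21.1
gripper_force: 59.0
```

>>> {"name": "carry_out", "arguments": {
  "deltas": [0, 0, 0, 0, -0.001, 0, 1, 0, 0, 0, 0, 0, 0, 1]
}}

```text
clock: 17.35
eef_pos: [531.3, 130.9, 18.3]
tool_rot: [3.141, -0.0, 0.005]
force: [-0.6, -3.3, -0.8]
width: 20.8
gripper_force: 59.1
```

>>> {"name": "carry_out", "arguments": {
  "deltas": [0, 0, 0, 0, -0.001, 0, 1, 0, 0, 0, 0, 0, 0, 1]
}}

```text
clock: 17.6
eef_pos: [531.3, 131.5, 18.4]
tool_rot: [3.14, -0.0, 0.004]
force: [0.3, -5.7, -1.0]
width: 20.8
gripper_force: 59.4
```

>>> {"name": "carry_out", "arguments": {
  "deltas": [0, 0, 0, 0, 0.003, 0, 1, 0, 0, 0, 0, 0.001, -0.003, 1, 0, 0, 0, 0, 0, -0.006, 1, 0, 0, 0, 0, 0, -0.006, 1, 0, 0, 0, 0, 0, -0.004, 1, 0, 0, 0, 0, 0, 0, 1, 0, 0, 0, 0, -0.005, 0, 1, 0, 0, 0, 0, -0.008, 0, 1, 0, 0, 0, 0, -0.006, 0, 1, 0, 0, 0, 0, 0, 0, 1, 0, 0, 0, 0, 0, 0, 1]
}}

```text
clock: 18.98
eef_pos: [531.2, 147.5, 37.3]
tool_rot: [3.141, 0.0, 0.006]
force: [-0.3, -0.3, -2.0]
width: 20.9
gripper_force: 59.0
```

>>> {"name": "carry_out", "arguments": {
  "deltas": [0, 0, 0, 0, -0.002, 0, 1, 0, 0, 0, 0, 0, 0.003, 1, 0, 0, 0, 0, 0, 0.003, 1, 0, 0, 0, 0, 0, 0.002, 1, 0, 0, 0, 0, 0, 0, 1]
}}

```text
clock: 19.6
eef_pos: [531.1, 149.6, 29.1]
tool_rot: [3.141, 0.0, 0.006]
force: [0.4, -0.2, -1.8]
width: 21.2
gripper_force: 59.0
```

>>> {"name": "carry_out", "arguments": {
  "deltas": [0, 0, 0, 0, 0, 0.001, 1, 0, 0, 0, 0, 0, 0.001, 1, 0, 0, 0, 0, 0, 0, 1]
}}

```text
clock: 19.98
eef_pos: [531.1, 149.7, 27.3]
tool_rot: [-3.142, 0.0, 0.006]
force: [-1.0, 0.1, -1.8]
width: 21.1
gripper_force: 59.0
```

>>> {"name": "carry_out", "arguments": {
  "deltas": [0, 0, 0, 0, 0, 0.003, 1, 0, 0, 0, 0, 0, 0.003, 1, 0, 0, 0, 0, 0, 0.003, 1, 0, 0, 0, 0, 0, 0, 1, 0, 0, 0, 0, 0, 0, 1]
}}

```text
clock: 20.6
eef_pos: [531.2, 149.6, 18.3]
tool_rot: [3.142, 0.0, 0.006]
force: [-0.1, -0.3, -1.8]
width: 21.1
gripper_force: 59.0
```

>>> {"name": "carry_out", "arguments": {
  "deltas": [0, 0, 0, -0.003, 0, 0, 1, 0, 0, 0, -0.003, 0, 0, 1, 0, 0, 0, -0.003, 0, 0, 1, 0, 0, 0, -0.003, 0, 0, 1]
}}

```text
clock: 21.1
eef_pos: [519.8, 149.5, 18.6]
tool_rot: [3.142, -0.002, 0.006]
force: [4.4, 0.6, -3.0]
width: 21.1
gripper_force: 58.8
```

>>> {"name": "carry_out", "arguments": {
  "deltas": [0, 0, 0, -0.004, 0, 0, 1, 0, 0, 0, -0.004, 0, 0, 1, 0, 0, 0, -0.004, 0, 0, 1, 0, 0, 0, -0.004, 0, 0, 1, 0, 0, 0, -0.004, 0, 0, 1, 0, 0, 0, -0.004, 0, 0, 1, 0, 0, 0, -0.004, 0, 0, 1, 0, 0, 0, -0.004, 0, 0, 1, 0, 0, 0, -0.003, 0, 0, 1]
}}

```text
clock: 22.22
eef_pos: [483.9, 149.4, 18.4]
tool_rot: [-3.142, 0.0, 0.006]
force: [5.0, 0.7, -1.6]
width: 21.4
gripper_force: 59.0
```

```bash
python3 -c "
from h import *
s=ctrl.read_state();print(s['qpos'].round(2),s['torque'].round(2))"
```

```text
[-0.62  0.83  0.41  2.07 -0.83  0.41 -1.11] [ 0.05 -0.98  0.  ]
```

>>> {"name": "carry_out", "arguments": {
  "deltas": [0, 0, 0, -0.004, 0, 0, 1, 0, 0, 0, -0.004, 0, 0, 1, 0, 0, 0, -0.004, 0, 0, 1, 0, 0, 0, -0.004, 0, 0, 1, 0, 0, 0, -0.004, 0, 0, 1, 0, 0, 0, -0.004, 0, 0, 1, 0, 0, 0, -0.004, 0, 0, 1, 0, 0, 0, -0.004, 0, 0, 1, 0, 0, 0, -0.003, 0, 0, 1]
}}

```text
clock: 23.35
eef_pos: [448.8, 149.2, 18.4]
tool_rot: [-3.142, 0.0, 0.006]
force: [4.0, 0.6, -1.9]
width: 21.2
gripper_force: 59.0
```

```bash
python3 -c "
from h import *
s=ctrl.read_state();print(s['qpos'].round(2),s['torque'].round(2))"
```

```text
[-0.61  0.8   0.35  2.16 -0.88  0.33 -1.08] [ 0.08 -1.    0.05]
```

>>> {"name": "carry_out", "arguments": {
  "deltas": [0, 0, 0, -0.003, 0, 0, 1, 0, 0, 0, -0.003, 0, 0, 1, 0, 0, 0, -0.003, 0, 0, 1, 0, 0, 0, -0.003, 0, 0, 1, 0, 0, 0, -0.002, 0, 0, 1]
}}

```text
clock: 23.98
eef_pos: [434.9, 149.1, 18.4]
tool_rot: [-3.142, 0.0, 0.006]
force: [4.3, 0.4, -0.9]
width: 20.9
gripper_force: 59.0
```

>>> {"name": "carry_out", "arguments": {
  "deltas": [0, 0, 0, -0.0015, 0, 0, 1, 0, 0, 0, -0.0015, 0, 0, 1]
}}

```text
clock: 24.22
eef_pos: [432.2, 149.1, 18.3]
tool_rot: [-3.142, 0.0, 0.006]
force: [3.9, -0.1, -1.2]
width: 21.1
gripper_force: 59.0
```

>>> {"name": "carry_out", "arguments": {
  "deltas": [0, 0, 0, -0.001, 0, 0, 1, 0, 0, 0, -0.001, 0, 0, 1]
}}

```text
clock: 24.48
eef_pos: [430.2, 149.1, 18.3]
tool_rot: [-3.142, -0.0, 0.006]
force: [4.4, 1.4, -1.2]
width: 21.1
gripper_force: 59.0
```

>>> {"name": "carry_out", "arguments": {
  "deltas": [0, 0, 0, -0.001, 0, 0, 1, 0, 0, 0, -0.001, 0, 0, 1]
}}

```text
clock: 24.72
eef_pos: [429.0, 149.0, 18.4]
tool_rot: [3.141, -0.001, 0.006]
force: [7.1, 0.2, -2.3]
width: 20.9
gripper_force: 58.9
```

>>> {"name": "carry_out", "arguments": {
  "deltas": [0, 0, 0, -0.001, 0, 0, 1, 0, 0, 0, 0, 0, 0, 1]
}}

```text
clock: 24.98
eef_pos: [428.9, 149.1, 18.5]
tool_rot: [3.141, -0.003, 0.006]
force: [8.2, 0.7, -2.5]
width: 20.8
gripper_force: 58.9
```

>>> {"name": "carry_out", "arguments": {
  "deltas": [0, 0, 0, -0.0005, 0, 0, 1, 0, 0, 0, 0, 0, 0, 1]
}}

```text
clock: 25.22
eef_pos: [428.9, 149.0, 18.5]
tool_rot: [3.141, -0.004, 0.006]
force: [8.2, 1.8, -3.6]
width: 20.9
gripper_force: 58.8
```

>>> {"name": "carry_out", "arguments": {
  "deltas": [0, 0, 0, 0.002, 0, 0, 1, 0, 0, 0, 0.002, 0, 0, 1, 0, 0, 0, 0.002, 0, 0, 1, 0, 0, 0, 0, 0, 0, 1]
}}

```text
clock: 25.72
eef_pos: [431.3, 148.9, 18.1]
tool_rot: [3.141, 0.003, 0.006]
force: [-1.0, -0.5, -2.2]
width: 21.1
gripper_force: 59.1
```

>>> {"name": "carry_out", "arguments": {
  "deltas": [0, 0, 0, 0.002, 0, 0, 1, 0, 0, 0, 0, 0, 0, 1]
}}

```text
clock: 25.98
eef_pos: [434.6, 149.0, 18.3]
tool_rot: [3.142, 0.0, 0.006]
force: [-0.4, 0.2, -2.8]
width: 21.1
gripper_force: 59.1
```

>>> {"name": "carry_out", "arguments": {
  "deltas": [0, 0, 0, 0, 0, -0.003, 1, 0, 0, 0, 0, 0, -0.003, 1, 0, 0, 0, 0, 0, -0.004, 1, 0, 0, 0, 0, 0, -0.004, 1, 0, 0, 0, 0, 0, 0, 1]
}}

```text
clock: 26.6
eef_pos: [434.9, 149.2, 32.7]
tool_rot: [-3.141, -0.001, 0.006]
force: [-0.3, -1.3, -2.0]
width: 21.1
gripper_force: 59.1
```

>>> {"name": "carry_out", "arguments": {
  "deltas": [0, 0, 0, 0, 0, -0.006, 1, 0, 0, 0, 0, 0, -0.01, 1, 0, 0, 0, 0, 0, -0.014, 1, 0, 0, 0, 0, 0, -0.014, 1, 0, 0, 0, 0, 0, -0.01, 1, 0, 0, 0, 0, 0, -0.006, 1, 0, 0, 0, 0, 0, 0, 1]
}}

```text
clock: 27.48
eef_pos: [434.8, 149.2, 92.7]
tool_rot: [-3.141, -0.001, 0.006]
force: [0.3, -0.7, -2.4]
width: 21.5
gripper_force: 59.1
```

```bash
python3 - <<'E'
from h import *
delta([446.4,-266,81],-.165)
t=ctrl.get_image("top")[:,:,::-1].copy();s=ctrl.get_image("scene")[:,:,::-1].copy()
cv2.imwrite("pics/t3.png",t);cv2.imwrite("pics/s3.png",s)
d=np.zeros((600,800,3),np.uint8)
d[:300]=cv2.resize(t[205:295,200:440],(800,300),interpolation=cv2.INTER_CUBIC)
d[300:]=cv2.resize(s[220:340,160:480],(800,300),interpolation=cv2.INTER_CUBIC)
cv2.imwrite("pics/c4.png",d)
print(proj("top",[[592.8-19,122.5+y,72] for y in(-135,0,135)]).round(1))
E
```

```text
t 27.48 pos [434.8 149.2  92.7] rot [-3.141e+00 -1.000e-03  6.000e-03] F [ 0.3 -0.7 -2.4] w 21.5
 rotvec deg [-0.  -0.   9.8]  shift after turning, mm [ 79.6 407.7  11.7]
[[359.3 245.9]
 [295.2 246.2]
 [231.5 246.6]]
```

View pics/c4.png

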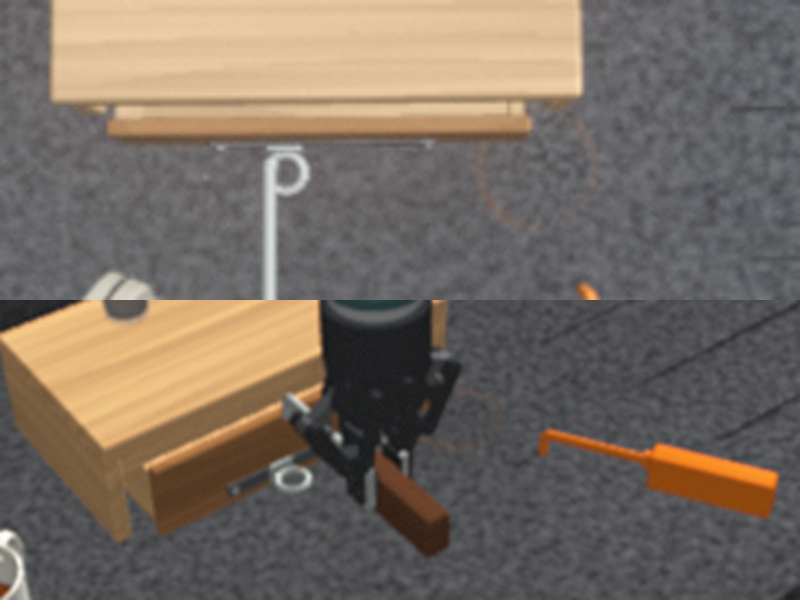

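The drawer is out: its face edge in the top view is at row ≈246, matching the predicted −19 mm. The eye ring is at crop (287,172), and the hook is lifted free of it. Now I bring the hook back to its original bare spot.

>>> {"name": "carry_out", "arguments": {
  "deltas": [0, 0, 0, 0, 0.015, 0, 1, 0, 0, 0, 0.001, 0.025, 0, 1, 0, 0, 0, 0.001, 0.035, 0, 1, 0, 0, 0, 0.001, 0.04, 0, 1, 0, 0, 0, 0.001, 0.04, 0, 1, 0, 0, 0, 0.001, 0.04, 0, 1, 0, 0, 0, 0.001, 0.04, 0, 1, 0, 0, 0, 0.001, 0.04, 0, 1, 0, 0, 0, 0.001, 0.04, 0, 1, 0, 0, 0, 0.001, 0.035, 0, 1, 0, 0, 0, 0.001, 0.025, 0, 1, 0, 0, 0, 0.001, 0.02, 0, 1]
}}

```text
clock: 29.08
eef_pos: [446.9, -248.0, 92.1]
tool_rot: [3.141, 0.001, 0.004]
force: [0.3, 0.4, -2.0]
width: 21.2
gripper_force: 59.1
```

>>> {"name": "carry_out", "arguments": {
  "deltas": [0, 0, 0, 0, 0.012, 0, 1, 0, 0, 0, 0, 0.006, 0, 1, 0, 0, 3, 0, 0.002, 0, 1, 0, 0, 4, 0, 0, 0, 1, 0, 0, 2.8, 0, 0, 0, 1, 0, 0, 0, 0, 0, 0, 1, 0, 0, 0, 0, 0, 0, 1]
}}

```text
clock: 29.95
eef_pos: [448.3, -265.5, 92.3]
tool_rot: [-3.141, 0.0, -0.164]
force: [0.3, -0.7, -1.8]
width: 21.3
gripper_force: 59.0
```

```bash
python3 -c "
from h import *
delta([446.4,-266,8],-.165)"
```

```text
t 29.95 pos [ 448.3 -265.5   92.3] rot [-3.141  0.    -0.164] F [ 0.3 -0.7 -1.8] w 21.3
 rotvec deg [-0.   0.   0.1]  shift after turning, mm [-1.8  0.8 84.3]
```

>>> {"name": "carry_out", "arguments": {
  "deltas": [0, 0, 0, 0, 0, 0.008, 1, 0, 0, 0, 0, 0, 0.014, 1, 0, 0, 0, 0, 0, 0.014, 1, 0, 0, 0, 0, 0, 0.014, 1, 0, 0, 0, 0, 0, 0.014, 1, 0, 0, 0, 0, 0, 0.01, 1, 0, 0, 0, 0, 0, 0.006, 1, 0, 0, 0, 0, 0, 0.002, 1, 0, 0, 0, 0, 0, 0, 1]
}}

```text
clock: 31.08
eef_pos: [448.4, -266.0, 10.5]
tool_rot: [3.141, -0.0, -0.165]
force: [0.0, -0.4, -2.4]
width: 21.1
gripper_force: 59.0
```

>>> {"name": "carry_out", "arguments": {
  "deltas": [0, 0, 0, 0, 0, 0.001, 1, 0, 0, 0, 0, 0, 0.001, 1, 0, 0, 0, 0, 0, 0, 1]
}}

```text
clock: 31.45
eef_pos: [448.3, -265.8, 8.4]
tool_rot: [3.142, -0.0, -0.165]
force: [-0.1, -0.7, -2.3]
width: 20.6
gripper_force: 59.0
```

>>> {"name": "carry_out", "arguments": {
  "deltas": [0, 0, 0, 0, 0, 0.001, 1, 0, 0, 0, 0, 0, 0.0005, 1, 0, 0, 0, 0, 0, 0, 1]
}}

```text
clock: 31.82
eef_pos: [448.2, -265.8, 6.8]
tool_rot: [-3.142, 0.0, -0.165]
force: [0.3, -0.2, -2.2]
width: 21.2
gripper_force: 59.0
```

>>> {"name": "carry_out", "arguments": {
  "deltas": [0, 0, 0, 0, 0, 0.0005, 1, 0, 0, 0, 0, 0, 0, 1]
}}

```text
clock: 32.08
eef_pos: [448.2, -265.9, 6.6]
tool_rot: [-3.141, -0.0, -0.165]
force: [-0.3, 0.3, 2.1]
width: 20.6
gripper_force: 59.7
```

>>> {"name": "carry_out", "arguments": {
  "deltas": [0, 0, 0, 0, 0, 0, 0.6, 0, 0, 0, 0, 0, 0, 0.3, 0, 0, 0, 0, 0, 0, 0, 0, 0, 0, 0, 0, 0, -0.4, 0, 0, 0, 0, 0, 0, -0.8, 0, 0, 0, 0, 0, 0, -0.8, 0, 0, 0, 0, 0, 0, -0.8, 0, 0, 0, 0, 0, 0, -0.8]
}}

```text
clock: 33.08
eef_pos: [448.2, -265.9, 6.3]
tool_rot: [3.142, 0.0, -0.165]
force: [-0.4, 0.5, -0.3]
width: 77.2
gripper_force: 0.0
```

>>> {"name": "carry_out", "arguments": {
  "deltas": [0, 0, 0, 0, 0, -0.005, -0.8, 0, 0, 0, 0, 0, -0.01, -0.8, 0, 0, 0, 0, 0, -0.015, -0.8, 0, 0, 0, 0, 0, -0.02, -0.8, 0, 0, 0, 0, 0, -0.025, -0.8, 0, 0, 0, 0, 0, -0.025, -0.8, 0, 0, 0, 0, 0, -0.02, -0.8, 0, 0, 0, 0, 0, -0.015, -0.8, 0, 0, 0, 0, 0, -0.01, -0.8, 0, 0, 0, 0, 0, 0, -0.8, 0, 0, 0, 0, 0, 0, -0.8]
}}

```text
clock: 34.45
eef_pos: [447.9, -265.6, 150.9]
tool_rot: [-3.141, 0.001, -0.165]
force: [0.9, -0.2, -0.9]
width: 76.8
gripper_force: 0.0
```

```bash
python3 - <<'E'
from h import *
s=ctrl.get_image("scene")[:,:,::-1].copy();w=ctrl.get_image("wrist")[:,:,::-1]
d=np.zeros((600,800,3),np.uint8);d[:,:480]=cv2.resize(s[150:370,180:490],(480,341)).shape[0] and 0
d[:400,:]=cv2.resize(s[140:340,120:520],(800,400),interpolation=cv2.INTER_CUBIC)
d[400:,:267]=cv2.resize(w,(267,200))
cv2.imwrite("pics/c5.png",d)
E
```

```text
(no output)
```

View pics/c5.png

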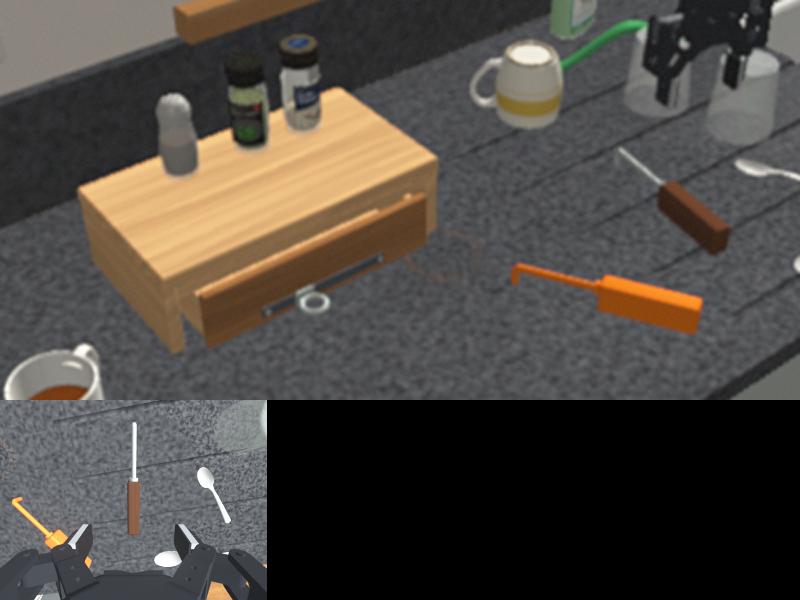

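The drawer is fully out with its eye at crop (313,301). The hook lies on its handle and tip at (690,205), where it was, and the jars, salt and mug are untouched. Handing in.

```bash
python3 -c "
from cell import ctrl
print(ctrl.finish_job())"
```

```text
the job is handed in; nothing more can be done
None
```

The drawer is drawn out to its stop, the hook is unhooked and back on the worktop where it lay, and the job was handed in after about 35 s of robot time.

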